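# Hang the tea strainer on the carousel rack

### The job

First turn the carousel rack until its one free hook stands over the short pointer on the rack's foot. Then pick up the tea strainer with the hoop handle, which stands on the worktop, and hang it on that hook by its hoop: lower it gently until the hook carries it before you let go, and leave it hanging upright and still with that hook over the pointer. Leave the other things on the worktop where they are.

Things in the scene. Friction and masses are not known exactly. Their poses are not given: they have to be found in the camera images.
- rack: Carousel rack: round steel foot 160 mm across, 18 mm high, fixed; origin in the middle of its underside, on the mast axis; z up, -x is its front. The upright mast carries a turning head with four equal hooks 90 degrees apart. The mast is clamped at a height that differs each time and is not reported: the hook bars' middle line at the seat is h = 165 to 225 mm above the worktop.
- rack_pointer (a point): Outer end of the pointer, the short bar that juts out of the foot's front, 105 mm from the mast axis. Hooks above: 8 mm round bar, sloping slightly down from the hub (24 mm radius) to a level seat 76 to 94 mm from the axis (middle line at h), then turned up to a ball end 108 mm from the axis, its top at h+28 mm. Three hooks carry fixed strainers like the loose one; one hook is free.
- rack_axis (a point): Point on the mast axis at the foot's top (18 mm above the worktop). Above it, on the hub (top at h+20 mm), stands the black wing handle for turning the head: 60 mm long, 14 mm thick, from h+20 to h+50 mm. The fixed strainers hang 85 mm from the axis, are 82 mm across, and reach from h-127 mm to their tabs' tops at h+48 mm.
- carousel (a joint): Angle of the turning head, rad, growing anticlockwise from above; 0 or 2*pi when the free hook points to the rack's -x, over the pointer. It turns either way (stops at -1.5 and 7.8) with light friction (0.08 N m) and stays where left. The wing handle's length is at right angles to the free hook (along the rack's y at angle 0), its 14 mm thickness along the free hook's line.
- strainer: The loose steel tea strainer with a rigid hoop handle, 175 mm high over all, 0.14 to 0.25 kg. Origin: middle of its underside; z up. Mesh cup, 82 mm across at its rim, which is 61 mm high; the hoop stands over it in the plane of its own y and z, so its opening faces along own x. Half a turn about z makes no difference.
- strainer_hoop (a point): Middle line of the hoop's top, 135 mm above the strainer's underside, where the 8 mm hoop bar peaks slightly. The opening under it is 72 mm wide and reaches from the rim (61 mm) to 131 mm height. Hanging on a hook, this point rests at h+8 mm.
- strainer_tab (a point): Middle of the black upright finger tab on the hoop's top (157 mm above the underside): it spans 139 to 175 mm height, is 12 mm thick along the strainer's own y and 30 mm wide along own x. Grip it from above across the 12 mm.
- tin: Bystander, to be left alone: closed round tea tin, 74 mm across, 92 mm high. Origin at its underside.
- plain_strainer: Bystander, to be left alone: tea strainer WITHOUT a handle hoop, 82 mm across, 61 mm high. Origin at its underside.
- black_cap: Bystander, to be left alone: black bottle cap, 57 mm across, 24 mm high. Origin at its underside.
- grey_cap: Bystander, to be left alone: grey bottle cap, 69 mm across, 24 mm high. Origin at its underside.
- tape: Bystander, to be left alone: roll of white tape lying flat, 52 mm across, 15 mm high. Origin at its underside.
- valve: Bystander, to be left alone: brass ball valve with a lever, 115 mm long, 49 mm high. Origin at its underside.
- mug: Bystander, to be left alone: white mug, 80 mm across, 95 mm high. Origin at its underside.
- spoon: Bystander, to be left alone: teaspoon, 132 mm long. Origin at its underside.

How it is judged:
On the way, in this order (a step that is already met when the one before it is completed fails the run):
1. the free hook is brought over the pointer (within 0.2 rad) while the strainer still stands on the worktop ((value of joint carousel below 0.2 rad or value of joint carousel above 6.08319 rad) and value of joint carousel between -0.2 and 6.48319 rad and height (world z) of strainer below 0.02 m), for 0.2 s.
2. the strainer's hoop is on the hook and the hook carries it (at least 0.7 N) while the fingers still hold it ((value of joint carousel below 0.2 rad or value of joint carousel above 6.08319 rad) and value of joint carousel between -0.2 and 6.48319 rad and x of strainer in the frame of rack between -0.108 and -0.062 m and y of strainer in the frame of rack between -0.03 and 0.03 m and height (world z) of strainer above 0.03 m and angle between strainer's own z axis and vertical below 0.25 rad and contact force between strainer and rack above 0.7 N and contact force between the fingers and strainer above 0.5 N), for 0.2 s.
At the end, for the whole second after the job is handed in: The free hook is within 0.2 rad of the pointer; the strainer hangs on it by its hoop, released, carried by the rack (over 0.7 N), upright within 0.25 rad, its centre 62 to 108 mm in front of the mast axis and within 30 mm sideways, more than 30 mm above the worktop, and still (under 0.05 m/s) ((value of joint carousel below 0.2 rad or value of joint carousel above 6.08319 rad) and value of joint carousel between -0.2 and 6.48319 rad and x of strainer in the frame of rack between -0.108 and -0.062 m and y of strainer in the frame of rack between -0.03 and 0.03 m and height (world z) of strainer above 0.03 m and angle between strainer's own z axis and vertical below 0.25 rad and contact force between strainer and rack above 0.7 N and linear speed of strainer below 0.05 m/s and contact force between the fingers and strainer below 0.05 N); the robot touches nothing.
It fails at once if the strainer is pressed against the rack with more than 30 N (contact force between strainer and rack above 30 N).
It fails at once if a bystander is moved by more than 30 mm (distance of any of tin, plain_strainer, black_cap, grey_cap, tape, valve, mug, spoon from where it was at the start of the episode above 0.03 m).
It also fails if it takes over 72 s, if anything falls off the work surface, if the arm or the gripper's body presses on something with over 40 N, if the wrist force passes 120 N, or if a joint passes its speed limit or range.

### The arm

A 7-joint arm with a two-finger parallel gripper is mounted at the origin on a cart in front of the work surface, level with it; the furniture and walls round the work are solid. World frame = base frame: x ahead of the robot, y to its left, z up, the work surface at z = 0. Lengths are in m, angles in rad, forces in N, time in s.
With the tool pointing down it reaches from about 0.4 to 0.9 m from the base axis. Payload 5.5 kg.
Tool frame: the origin (TCP) lies where the fingers leave the gripper's body, on its centre line; the fingertips stand 66 mm ahead of it and the grasp point (between the pads) lies 47 mm ahead of it (bot.nose_length is the distance from the TCP to the fingertips, in m); z points along the fingers, y is the direction in which the jaws open and shut (so a half turn about z gives the same grasp; the last joint's range is limited). The gripper opens to 92 mm and grips with 3 to 60 N. Pads are 19 mm wide; open, the fingers measure 130 mm over their backs; the gripper's body (75 mm by 190 mm) begins 47 mm behind the grasp point.
Start: joints at [1.571, 0.501, -0.427, 1.55, 0.221, 1.138, -0.21], TCP at [0.169, -0.628, 0.292] pointing down, gripper open.
Joint ranges: [-2.88, 2.88], [-0.31, 2.03], [-1.54, 1.56], [0.2, 2.42], [-1.41, 4.55], [0.19, 2.02], [-2.57, 2.57]. Speed limits (rad/s): [2.57, 2.57, 3.14, 3.14, 3.14, 3.14, 3.14].

### API

Orientations are given as a unit quaternion [w, x, y, z].
In Python, from plant import observe, imaging, bot gives the robot as it stands.
- The arm moves only by the tool step_arm, never from a script. Its argument "commands" is a list of rows, each a list of 3 entries, a list of its own where there are three numbers: the turn, a rotation vector about the tool's x, y, z in rad, then the shift along the tool's x, y, z in mm, then the closure, from 0 (fully open) to 1 (shut). A call has 1 to 10 rows; each row is the pose to reach, as a shift and turn from the pose measured when the call began, along the tool's axes at that moment; what a row does not reach only later rows make up. A row lasts 1/8 s, in which the tool goes at most 62.5 mm and 10.7 degrees, less where a joint would pass 70% of its speed; a pose out of reach is approached as far as the arm can. A call with a gripper value outside its range is refused whole. The fingers move at their own pace and stop on an object; the grip force is fixed at half the most. Time passes only in rows, so rows that repeat a pose let the fingers close. It gives the time, the measured TCP pose, the force and the opening at its end, in the units of the state.
- observe(): the state, without advancing time (a new reading comes with each control period).
- imaging.get_image(name): name is "scene" or "top" or "wrist"; returns a dict with "color" (420x560x3 uint8, red, green, blue), "depth" (420x560 float32, m along the optical axis (not along the pixel's ray), 0 where there is no reading), "fx", "fy", "cx", "cy" (pixels), "position" and "orientation" of the camera in the world. Camera axes: x right, y down, z forward; pixel columns grow to the right and rows downward; lengths in m; the calibration is good to about 2 mm. A picture is of the moment at which its call begins.
- bot.sign_off(): hands the job in, once; it reports no verdict.
The state is a dict: "time_s": time; "joints": joint angles; "joint_vel": joint speeds; "joint_efforts": joint torques, N m; "tcp_pos": TCP position; "eef_rot": TCP orientation; "force": force on the tool from outside, world axes, zero at the start; "ft_torque": the same for the moment, N m; "gripper_width": finger opening in m.
Only numpy, scipy, OpenCV 4.12 (cv2) and the standard library are available. Lean on these libraries where they do the work, as an engineer would, in place of code of your own. Each camera call takes 0.05 s, during which the arm holds its last target.

## Working session

There is one attempt and no reset: what is moved stays moved. The work goes in short steps, Python scripts to look and compute and a tool call to move; the robot and the scene stay as the last step left them, time stands still between calls to the robot, and variables do not carry over. Pictures are saved under pics/ and viewed, and the job is handed in when it is done.

Besides the shell and the picture viewer there is one more tool, called after "Call:" as name(argument=value, ...) on one line, values as JSON. step_arm: Moves the arm, as the interface text tells. Its arguments: {"type":"object","properties":{"commands":{"type":"array","items":{"type":"array"}}},"required":["commands"]}

```bash
ls; mkdir -p pics; cat > h.py <<'E'
import numpy as np,cv2
from scipy.spatial.transform import Rotation as R
from plant import observe, imaging, bot
def q2m(q): return R.from_quat([q[1],q[2],q[3],q[0]]).as_matrix()
def snap(n,f):
    d=imaging.get_image(n); cv2.imwrite('pics/'+f+'.png',d['color'][:,:,::-1])
    np.savez('pics/'+f+'.npz',**d); return d
def cloud(d):
    D=d['depth'];v,u=np.mgrid[:D.shape[0],:D.shape[1]]
    P=np.stack([(u-d['cx'])/d['fx']*D,(v-d['cy'])/d['fy']*D,D],-1)
    W=P@q2m(d['orientation']).T+np.array(d['position']); W[D<=0]=np.nan; return W
def proj(d,p):
    c=q2m(d['orientation']).T@(np.array(p)-d['position']); return c[0]/c[2]*d['fx']+d['cx'],c[1]/c[2]*d['fy']+d['cy'],c[2]
def load(f):
    z=np.load('pics/'+f+'.npz'); return {k:z[k] for k in z}
E
python3 - <<'E'
from h import *
for n in ['scene','top','wrist']:
    d=snap(n,n+'0');print(n,d['position'],d['orientation'],d['fx'])
s=observe();print(s)
E
```

```text
pics
scene [-0.11629651  0.97260042  0.7915772 ] [ 0.13585363 -0.24790527  0.82596039 -0.48772553] 380.4106566877662
top [ 0.22238772 -0.0028617   1.71497343] [-0.06066563  0.70989289 -0.69842086  0.06767621] 528.312643920653
wrist [ 0.23805397 -0.60904915  0.38441764] [ 0.10482402  0.78653328 -0.60306384 -0.08180057] 365.0559865806402
{'time_s': 0.15, 'joints': array([ 1.57117904,  0.50163005, -0.42683842,  1.55116343,  0.22081127,
        1.13829859, -0.21030797]), 'joint_vel': array([-0.00094853, -0.00456634, -0.00104469, -0.0032094 , -0.00036379,
       -0.00024345,  0.00034652]), 'joint_efforts': array([-6.69621426e-03, -5.67105854e+01, -5.82536504e+00, -2.79452616e+01,
       -6.87766448e-02,  2.65303877e-02,  7.97436383e-05]), 'tcp_pos': array([ 0.16872978, -0.6272838 ,  0.29143826]), 'eef_rot': array([-7.21554020e-04,  9.91375684e-01,  1.31048569e-01, -6.80450376e-05]), 'force': array([ 0.28456078, -0.03077323,  0.10856703]), 'ft_torque': array([ 0.02329004, -0.01547171,  0.01363575]), 'gripper_width': 0.0916948996080785}
```

View pics/scene0.png

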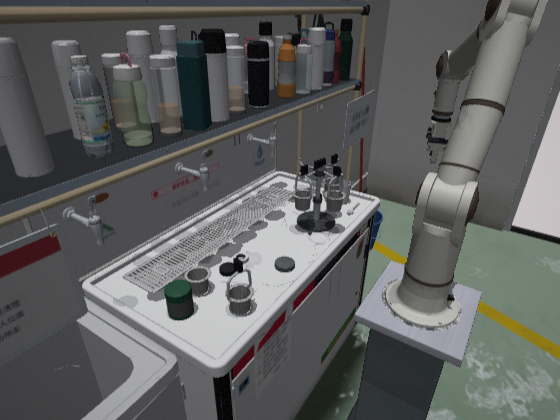

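View pics/top0.png

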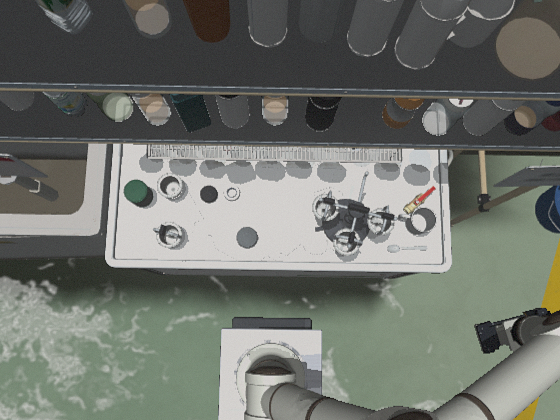

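View pics/wrist0.png

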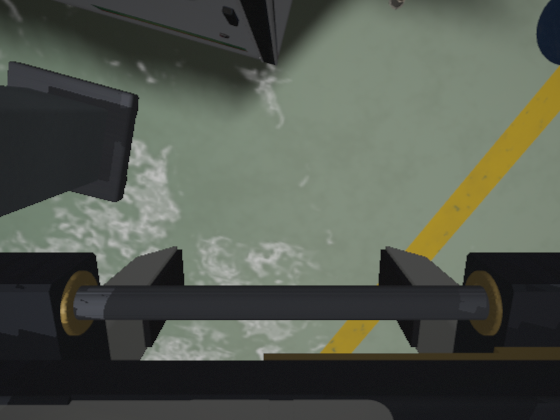

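```bash
python3 - <<'E'
from h import *
d=load('top0'); c=d['color'][:,:,::-1]
a=cv2.resize(c[165:270,290:450],None,fx=5,fy=5,interpolation=cv2.INTER_CUBIC); cv2.imwrite('pics/a.png',a)
b=cv2.resize(c[165:265,110:270],None,fx=5,fy=5,interpolation=cv2.INTER_CUBIC); cv2.imwrite('pics/b.png',b)
d=load('scene0'); c=d['color'][:,:,::-1]
b=cv2.resize(c[145:265,260:400],None,fx=5,fy=5,interpolation=cv2.INTER_CUBIC); cv2.imwrite('pics/c.png',b)
W=cloud(load('top0'))
for p in [(345,235),(170,235),(280,220),(345,218),(320,205)]: print(p,W[p[1],p[0]])
E
```

```text
(345, 235) [ 0.43821068 -0.22179601  0.10605349]
(170, 235) [0.44254573 0.33502529 0.00242288]
(280, 220) [ 0.49866557 -0.02263942 -0.0007918 ]
(345, 218) [ 0.48932786 -0.22070361  0.11696832]
(320, 205) [ 0.53043786 -0.14469612  0.10745036]
```

View pics/a.png

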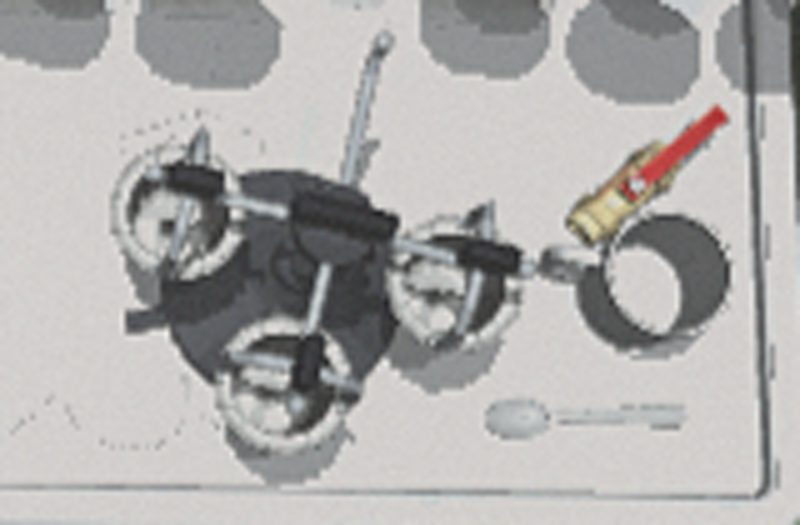

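View pics/b.png

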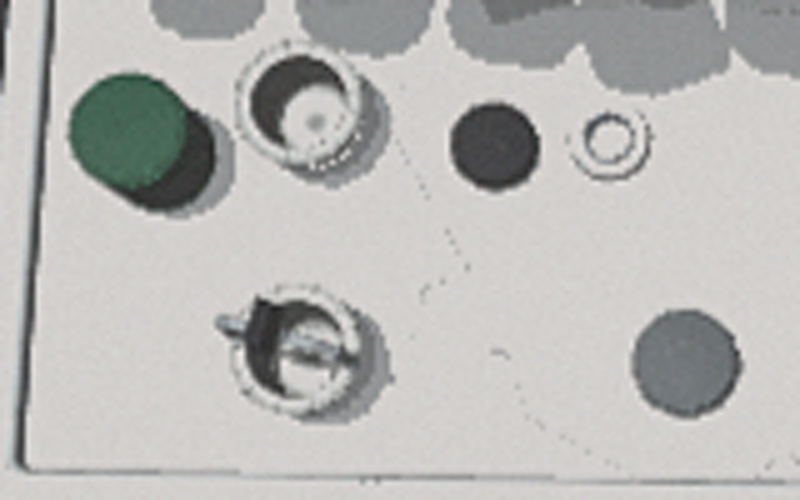

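View pics/c.png

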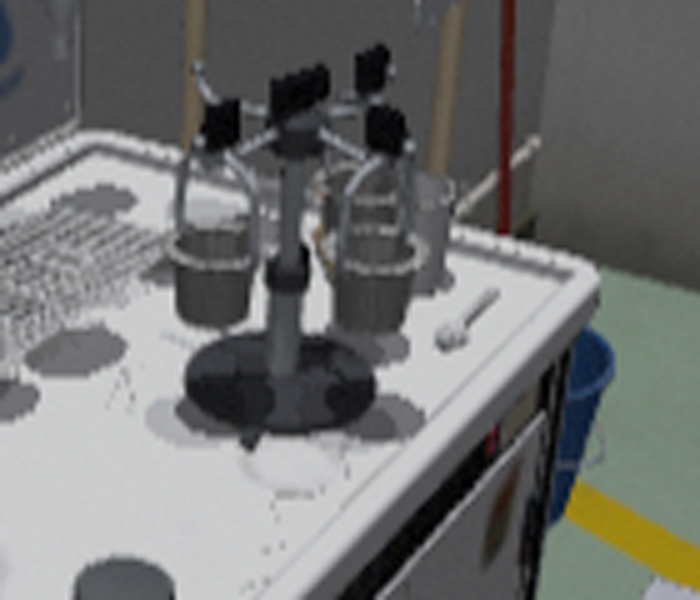

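```bash
python3 - <<'E'
from h import *
for n in ['top0','scene0']:
    d=load(n);W=cloud(d);c=d['color'].astype(float)
    m=(W[...,0]>.3)&(W[...,0]<.75)&(W[...,1]>-.45)&(W[...,1]<.0)
    h=np.histogram(W[...,2][m],bins=np.arange(-.005,.32,.01));print(n,[(round(b,3),k) for b,k in zip(h[1],h[0]) if k])
    dark=m&(c.max(-1)<60)
    for lo,hi in [(.01,.025),(.18,.21),(.2,.23),(.23,.32)]:
        q=dark&(W[...,2]>lo)&(W[...,2]<hi)
        print(lo,hi,q.sum(), W[q].min(0) if q.any() else '', W[q].max(0) if q.any() else '',W[q].mean(0))
    # tabs clusters
    q=(dark&(W[...,2]>.19)).astype(np.uint8)
    k,l,st,_=cv2.connectedComponentsWithStats(q)
    for i in range(1,k):
        if st[i,4]>4: print('cl',st[i],W[l==i].mean(0).round(4),W[l==i][:,2].max().round(4))
    m=(W[...,0]>.3)&(W[...,0]<.6)&(W[...,1]>.25)&(W[...,1]<.45)
    q=(m&(W[...,2]>.07)).astype(np.uint8)
    k,l,st,_=cv2.connectedComponentsWithStats(q)
    for i in range(1,k):
        if st[i,4]>4: print('str',st[i],W[l==i].mean(0).round(4),W[l==i].min(0).round(4),W[l==i].max(0).round(4))
    q=m&(W[...,2]>.05)&(W[...,2]<.068);print('rim',q.sum(),W[q].mean(0),W[q].min(0),W[q].max(0))
E
```

```text
top0 [(np.float64(-0.005), np.int64(8686)), (np.float64(0.005), np.int64(2195)), (np.float64(0.015), np.int64(1249)), (np.float64(0.025), np.int64(99)), (np.float64(0.035), np.int64(19)), (np.float64(0.045), np.int64(24)), (np.float64(0.055), np.int64(16)), (np.float64(0.065), np.int64(35)), (np.float64(0.075), np.int64(28)), (np.float64(0.085), np.int64(55)), (np.float64(0.095), np.int64(406)), (np.float64(0.105), np.int64(113)), (np.float64(0.115), np.int64(57)), (np.float64(0.125), np.int64(44)), (np.float64(0.135), np.int64(33)), (np.float64(0.145), np.int64(130)), (np.float64(0.155), np.int64(506)), (np.float64(0.165), np.int64(36)), (np.float64(0.175), np.int64(12)), (np.float64(0.185), np.int64(13)), (np.float64(0.195), np.int64(10)), (np.float64(0.205), np.int64(11)), (np.float64(0.215), np.int64(74)), (np.float64(0.225), np.int64(272)), (np.float64(0.235), np.int64(166)), (np.float64(0.245), np.int64(94)), (np.float64(0.255), np.int64(45)), (np.float64(0.265), np.int64(203)), (np.float64(0.275), np.int64(50))]
0.01 0.025 29 [ 0.46143874 -0.30968642  0.01125294] [ 0.51785479 
[... 4046 characters left out ...]
38] [ 0.6639 -0.1227  0.5231] 0.6226
cl [293  61   3  16  30] [ 0.6672 -0.3239  0.5723] 0.5999
cl [278  64   1   5   5] [ 0.7085 -0.2747  0.5802] 0.5879
cl [331 154  11  25 142] [ 0.4358 -0.2594  0.2535] 0.2729
cl [313 158  13  19 174] [ 0.4876 -0.2288  0.2453] 0.2726
cl [300 165   8  11  70] [ 0.5108 -0.1526  0.2552] 0.2712
str [227 258  25  39 254] [0.4341 0.3325 0.1314] [0.4203 0.2881 0.07  ] [0.4519 0.3709 0.1743]
str [167 280  25  21 313] [0.5604 0.4287 0.0873] [0.5303 0.398  0.0701] [0.5996 0.4499 0.0928]
rim 372 [0.48671651 0.34155872 0.05827776] [0.3958282  0.2882078  0.05003337] [0.59944976 0.44988369 0.06712198]<stdin>:9: RuntimeWarning: Mean of empty slice.
  ret = um.true_divide(
```

```bash
python3 - <<'E'
from h import *
s=observe();Rt=q2m(s['eef_rot']);d=load('wrist0');Rc=q2m(d['orientation'])
print('tool',Rt.round(3));print('cam in tool',(Rt.T@(d['position']-s['tcp_pos'])).round(4),(Rt.T@Rc).round(3), d['cx'],d['cy'])
d=load('top0');W=cloud(d)
for v in range(224,234):
  print([tuple((W[v,u]*1000).round().astype(int))+(int(d['color'][v,u].mean()),) for u in range(312,324)])
E
```

```text
tool [[ 0.966  0.26  -0.   ]
 [ 0.26  -0.966  0.001]
 [ 0.    -0.001 -1.   ]]
cam in tool [ 0.0717  0.0003 -0.093 ] [[-0.001 -0.965 -0.264]
 [ 1.    -0.    -0.001]
 [ 0.001 -0.264  0.965]] 280.92342731878296 210.7743065287754
[(np.int64(488), np.int64(-128), np.int64(-6), 209), (np.int64(488), np.int64(-132), np.int64(-4), 210), (np.int64(487), np.int64(-135), np.int64(-2), 207), (np.int64(488), np.int64(-138), np.int64(-3), 208), (np.int64(488), np.int64(-141), np.int64(-2), 211), (np.int64(487), np.int64(-144), np.int64(1), 155), (np.int64(487), np.int64(-147), np.int64(3), 117), (np.int64(487), np.int64(-150), np.int64(6), 118), (np.int64(488), np.int64(-154), np.int64(-2), 119), (np.int64(488), np.int64(-158), np.int64(-3), 123), (np.int64(486), np.int64(-160), np.int64(8), 78), (np.int64(486), np.int64(-163), np.int64(13), 65)]
[(np.int64(484), np.int64(-128), np.int64(-3), 205), (np.int64(484), np.int64(-131), np.int64(1), 208), (np.int64(484), np.int64(-134), np.int64(1), 209), (np.int64(484), np.int64(-138), np.int64(1), 212), (np.int64(483), np.int64(-140), np.int64(9), 209)
[... 4571 characters left out ...]
p.int64(-161), np.int64(4), 209), (np.int64(460), np.int64(-164), np.int64(6), 219)]
[(np.int64(457), np.int64(-128), np.int64(0), 208), (np.int64(457), np.int64(-131), np.int64(2), 207), (np.int64(457), np.int64(-134), np.int64(2), 209), (np.int64(457), np.int64(-138), np.int64(3), 206), (np.int64(457), np.int64(-141), np.int64(3), 210), (np.int64(457), np.int64(-144), np.int64(1), 209), (np.int64(458), np.int64(-148), np.int64(-6), 207), (np.int64(457), np.int64(-151), np.int64(5), 207), (np.int64(457), np.int64(-154), np.int64(5), 209), (np.int64(458), np.int64(-158), np.int64(-2), 208), (np.int64(458), np.int64(-161), np.int64(-4), 206), (np.int64(458), np.int64(-164), np.int64(2), 212)]
```

```bash
cat >> h.py <<'E'
def Rdown(yaw):
    c,s=np.cos(np.radians(yaw)),np.sin(np.radians(yaw)); return np.array([[c,s,0],[s,-c,0],[0,0,-1.]])
def cmd(pos,yaw):
    s=observe();Rt=q2m(s['eef_rot'])
    rv=R.from_matrix(Rt.T@Rdown(yaw)).as_rotvec(); sh=Rt.T@(np.array(pos)-s['tcp_pos'])*1000
    print('turn',rv.round(3).tolist(),'shift',sh.round(1).tolist(),'|ang|',np.degrees(np.linalg.norm(rv)).round(1),'|d|',np.linalg.norm(sh).round(0))
def st():
    s=observe();Rt=q2m(s['eef_rot']);print('t',s['time_s'],'tcp',s['tcp_pos'].round(4),'xyaw',np.degrees(np.arctan2(Rt[1,0],Rt[0,0])).round(2),'zdir',Rt[:,2].round(3),'j',s['joints'].round(2),'F',s['force'].round(2),'w',round(float(s['gripper_width']),4))
E
python3 -c "
from h import *
cmd([.477,-.29,.46],77.5)"
```

```text
turn [-0.001, -0.001, -1.09] shift [385.3, -245.8, -168.2] |ang| 62.4 |d| 487.0
```

Call:
step_arm(commands=[[[0,0,-1.09],[385,-246,-168],0],[[0,0,-1.09],[385,-246,-168],0],[[0,0,-1.09],[385,-246,-168],0],[[0,0,-1.09],[385,-246,-168],0],[[0,0,-1.09],[385,-246,-168],0.5],[[0,0,-1.09],[385,-246,-168],0.5],[[0,0,-1.09],[385,-246,-168],0.5],[[0,0,-1.09],[385,-246,-168],0.5],[[0,0,-1.09],[385,-246,-168],0.5],[[0,0,-1.09],[385,-246,-168],0.5]])

```text
time_s: 1.4
tcp_pos: [0.4761, -0.2904, 0.4592]
eef_rot: [-0.001, 0.78, 0.626, -0.0]
force: [-0.3, -0.8, 0.0]
gripper_width: 0.0459
```

```bash
python3 -c "
from h import *
st();snap('wrist','w1');st()"
```

```text
t 1.4 tcp [ 0.4761 -0.2904  0.4592] xyaw 77.51 zdir [-0.002  0.001 -1.   ] j [ 1.19  0.28 -0.86  1.54  0.21  1.42  0.1 ] F [-0.35 -0.84  0.03] w 0.0459
t 1.45 tcp [ 0.4756 -0.2912  0.459 ] xyaw 77.4 zdir [-0.002  0.001 -1.   ] j [ 1.19  0.28 -0.85  1.54  0.21  1.42  0.1 ] F [ 0.45 -0.9   0.2 ] w 0.0462
```

View pics/w1.png

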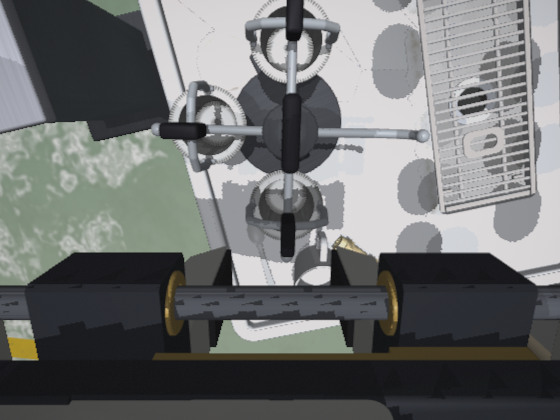

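```bash
python3 - <<'E'
from h import *
d=load('w1');W=cloud(d);c=d['color'].astype(float)
for n,(u0,u1,v0,v1) in dict(handle=(278,304,90,178),tabL=(155,210,115,145),tabT=(280,305,0,45),tabB=(278,300,212,260)).items():
    w=W[v0:v1,u0:u1];cc=c[v0:v1,u0:u1]
    q=(cc.max(-1)<75)&(w[...,2]>.2); p=w[q]; zt=np.percentile(p[:,2],97); t=p[p[:,2]>zt-.006]
    r=cv2.minAreaRect((t[:,:2]*1000).astype(np.float32))
    print(n,q.sum(),'ztop',zt.round(4),'rect',r, 'med',np.median(t,0).round(4))
# free hook
w=W[110:160,325:435].reshape(-1,3);p=w[(w[:,2]>.19)&(w[:,2]<.29)]
print('hook',len(p)); l=cv2.fitLine((p[:,:2]*1000).astype(np.float32),cv2.DIST_HUBER,0,.01,.01).ravel();print(l,np.degrees(np.arctan2(l[1],l[0])))
for u in range(325,432,6):
    w=W[115:150,u];p=w[(w[:,2]>.19)&(w[:,2]<.29)];
    if len(p):print(u,p.mean(0).round(4),p[:,2].max().round(4),len(p))
E
```

```text
handle 1617 ztop 0.276 rect ((495.42156982421875, -238.5755615234375), (58.52942657470703, 13.93593978881836), 76.09834289550781) med [ 0.4955 -0.2375  0.2743]
tabL 751 ztop 0.2742 rect ((413.47589111328125, -218.44271850585938), (11.857295989990234, 29.415637969970703), 76.7865982055664) med [ 0.4144 -0.2183  0.2726]
tabT 663 ztop 0.2745 rect ((514.7533569335938, -161.02406311035156), (20.598020553588867, 11.316798210144043), 78.03001403808594) med [ 0.5146 -0.1611  0.2728]
tabB 623 ztop 0.2739 rect ((475.0198669433594, -320.7117919921875), (29.680273056030273, 11.49552059173584), 77.99238586425781) med [ 0.4754 -0.3194  0.2726]
hook 1002
[ 9.7077942e-01 -2.3997355e-01  5.6814862e+02 -2.5643878e+02] -13.884978
325 [ 0.5249 -0.2459  0.2351] 0.2361 9
331 [ 0.5301 -0.2472  0.2337] 0.235 9
337 [ 0.5351 -0.2483  0.2334] 0.2348 9
343 [ 0.5402 -0.2495  0.2328] 0.2345 9
349 [ 0.5455 -0.2507  0.2314] 0.233 9
355 [ 0.5505 -0.2523  0.2309] 0.2333 10
361 [ 0.5557 -0.2535  0.2303] 0.2329 10
367 [ 0.561  -0.2547  0.2293] 0.232 10
373 [ 0.5661 -0.2563  0.229 ] 0.2302 9
379 [ 0.5713 -0.2575  0.2285] 0.2294 9
385 [ 0.5764 -0.2586  0.2284] 0.2296 9
391 [ 0.5814 -0.2597  0.2285] 0.2297 9
397 [ 0.5862 -0.2607  0.2296] 0.2313 9
403 [ 0.5904 -0.2619  0.2324] 0.2343 10
409 [ 0.5938 -0.2628  0.2372] 0.2382 9
415 [ 0.5959 -0.2632  0.2456] 0.2486 10
421 [ 0.5984 -0.2642  0.2518] 0.2537 14
427 [ 0.6031 -0.2648  0.252 ] 0.2538 9
```

```bash
python3 -c "
from h import *
cmd([.495,-.238,.36],76.2);cmd([.495,-.238,.316],76.2)"
```

```text
turn [-0.002, -0.001, 0.021] shift [56.0, 7.6, 99.0] |ang| 1.2 |d| 114.0
turn [-0.002, -0.001, 0.021] shift [56.0, 7.7, 143.0] |ang| 1.2 |d| 154.0
```

Call:
step_arm(commands=[[[0,0,0.02],[56,8,40],0.5],[[0,0,0.02],[56,8,80],0.5],[[0,0,0.02],[56,8,99],0.5],[[0,0,0.02],[56,8,99],0.5],[[0,0,0.02],[56,8,99],0.5]])

```text
time_s: 2.08
tcp_pos: [0.4957, -0.2396, 0.3613]
eef_rot: [-0.0, 0.787, 0.617, 0.0]
force: [-0.2, 1.1, -0.4]
gripper_width: 0.0455
```

```bash
python3 -c "
from h import *
st();snap('wrist','w2');cmd([.495,-.238,.316],76.2)"
```

```text
t 2.075 tcp [ 0.4957 -0.2396  0.3613] xyaw 76.13 zdir [-0.     0.001 -1.   ] j [ 1.09  0.33 -0.86  1.71  0.27  1.22 -0.07] F [-0.19  1.06 -0.37] w 0.0455
turn [-0.0, -0.0, -0.001] shift [1.1, -1.2, 45.5] |ang| 0.0 |d| 46.0
```

View pics/w2.png

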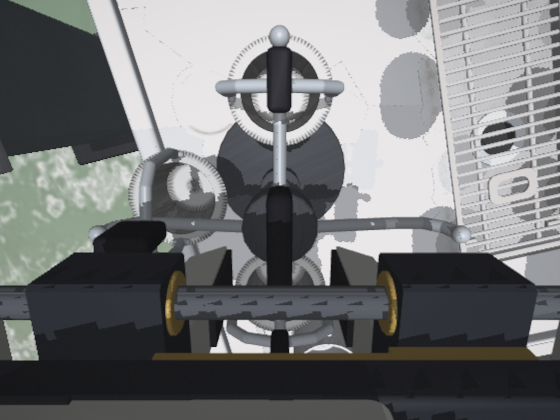

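Call:
step_arm(commands=[[[0,0,0],[1,-1,25],0.5],[[0,0,0],[1,-1,45],0.5],[[0,0,0],[1,-1,45],0.5],[[0,0,0],[1,-1,45],0.9],[[0,0,0],[1,-1,45],0.9],[[0,0,0],[1,-1,45],0.9],[[0,0,0],[1,-1,45],0.9]])

```text
time_s: 3.0
tcp_pos: [0.4951, -0.2381, 0.317]
eef_rot: [-0.0, 0.787, 0.617, -0.0]
force: [-0.8, 0.3, 2.2]
gripper_width: 0.0137
```

```bash
python3 -c "
from h import *
st();cmd([.495,-.238,.316],191.4);cmd([.495,-.238,.316],160)"
```

```text
t 3.0 tcp [ 0.4951 -0.2381  0.317 ] xyaw 76.15 zdir [-0.  0. -1.] j [ 1.07  0.37 -0.84  1.77  0.3   1.13 -0.11] F [-0.82  0.28  2.22] w 0.0137
turn [-0.0, -0.0, -2.012] shift [0.1, -0.1, 1.0] |ang| 115.3 |d| 1.0
turn [-0.0, -0.0, -1.464] shift [0.1, -0.1, 1.0] |ang| 83.9 |d| 1.0
```

Call:
step_arm(commands=[[[0,0,-0.1],[0,0,0],0.9],[[0,0,-0.2],[0,0,0],0.9],[[0,0,-0.32],[0,0,0],0.9],[[0,0,-0.44],[0,0,0],0.9],[[0,0,-0.56],[0,0,0],0.9],[[0,0,-0.68],[0,0,0],0.9],[[0,0,-0.8],[0,0,0],0.9],[[0,0,-0.9],[0,0,0],0.9],[[0,0,-1.0],[0,0,0],0.9],[[0,0,-1.0],[0,0,0],0.9]])

```text
time_s: 4.25
tcp_pos: [0.4944, -0.2384, 0.317]
eef_rot: [-0.001, 0.396, 0.918, -0.0]
force: [-4.5, 0.2, 4.5]
gripper_width: 0.0134
```

```bash
python3 -c "
from h import *
st();cmd([.495,-.238,.317],191.4)
snap('wrist','w3')"
```

```text
t 4.25 tcp [ 0.4944 -0.2384  0.317 ] xyaw 133.38 zdir [-0.002 -0.    -1.   ] j [ 1.22  0.45 -1.06  1.77  0.43  1.18  0.79] F [-4.53  0.23  4.54] w 0.0134
turn [-0.001, -0.002, -1.013] shift [-0.1, 0.7, -0.0] |ang| 58.0 |d| 1.0
```

View pics/w3.png

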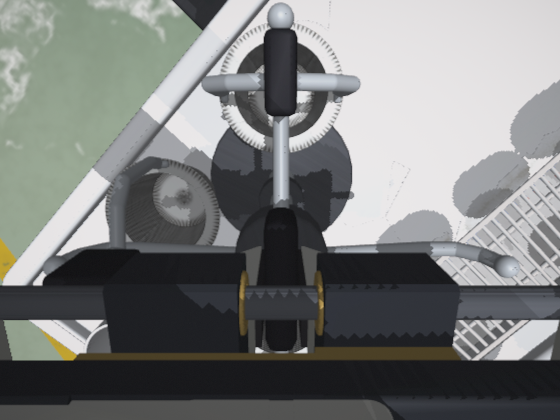

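Head turns with the wrist; free hook at right edge (510,265) in tool frame, forces small. Continue.

Call:
step_arm(commands=[[[0,0,-0.1],[0,1,0],0.9],[[0,0,-0.22],[0,1,0],0.9],[[0,0,-0.34],[0,1,0],0.9],[[0,0,-0.46],[0,1,0],0.9],[[0,0,-0.58],[0,1,0],0.9],[[0,0,-0.7],[0,1,0],0.9],[[0,0,-0.82],[0,1,0],0.9],[[0,0,-0.92],[0,1,0],0.9],[[0,0,-1.013],[0,1,0],0.9],[[0,0,-1.013],[0,1,0],0.9]])

```text
time_s: 5.55
tcp_pos: [0.4943, -0.239, 0.317]
eef_rot: [-0.002, -0.098, 0.995, -0.001]
force: [-5.6, -2.8, 5.2]
gripper_width: 0.014
```

```bash
python3 -c "
from h import *
st();cmd([.495,-.238,.317],191.4)
snap('wrist','w4');snap('scene','s4')"
```

```text
t 5.55 tcp [ 0.4943 -0.239   0.317 ] xyaw -168.8 zdir [-0.004 -0.002 -1.   ] j [ 1.33  0.59 -1.29  1.76  0.59  1.26  1.66] F [-5.6  -2.85  5.23] w 0.014
turn [-0.001, -0.004, -0.003] shift [-0.9, 0.9, -0.0] |ang| 0.3 |d| 1.0
```

View pics/w4.png

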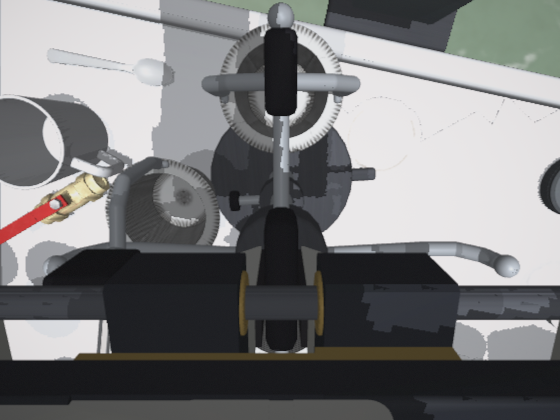

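```bash
python3 - <<'E'
from h import *
d=load('w4');W=cloud(d);c=d['color'].astype(float)
for u in (355,360,365,370,374,377):
    print(u,[tuple((W[v,u]*1000).round().astype(int).tolist())+(int(c[v,u].max()),) for v in range(164,184,2)])
# foot fit: dark pts z~.018
q=(c.max(-1)<75)&(abs(W[...,2]-.018)<.005);q[:,360:]=0
e=[]
for v in range(120,215):
    us=np.where(q[v])[0]
    if len(us): e+= [W[v,us.max()]] if us.max()<358 else []; e+=[W[v,us.min()]]
from scipy.optimize import least_squares
e=np.array(e)[:,:2]
r=least_squares(lambda p:np.hypot(*(e-p).T)-.08,[.495,-.238],loss='soft_l1',f_scale=.001);print('foot',r.x,np.abs(r.fun).mean())
w=W[225:285,330:520].reshape(-1,3);p=w[(w[:,2]>.19)&(w[:,2]<.29)]
l=cv2.fitLine((p[:,:2]*1000).astype(np.float32),cv2.DIST_HUBER,0,.01,.01).ravel();print('hook',l,np.degrees(np.arctan2(l[1],l[0])))
E
```

```text
355 [(465, -161, 2, 234), (467, -160, 2, 234), (469, -161, 7, 147), (471, -161, 10, 81), (473, -160, 10, 92), (475, -159, 8, 90), (477, -159, 11, 89), (479, -158, 9, 88), (482, -157, 7, 101), (485, -156, 2, 234)]
360 [(464, -155, 1, 218), (466, -154, 1, 227), (468, -155, 7, 73), (470, -155, 10, 84), (472, -154, 8, 92), (474, -154, 9, 88), (476, -154, 9, 89), (478, -153, 9, 87), (481, -152, 6, 134), (484, -150, 1, 234)]
365 [(463, -150, 2, 234), (465, -149, 1, 212), (466, -150, 9, 83), (469, -150, 9, 85), (471, -150, 11, 91), (473, -148, 8, 88), (475, -148, 10, 89), (477, -148, 10, 85), (480, -145, 1, 172), (483, -144, 1, 234)]
370 [(462, -144, 2, 234), (464, -143, 0, 234), (465, -144, 7, 77), (467, -145, 11, 100), (470, -144, 9, 103), (472, -143, 9, 99), (474, -142, 8, 101), (476, -142, 10, 92), (479, -139, 1, 217), (482, -138, 1, 234)]
374 [(461, -140, 1, 234), (463, -139, 2, 234), (465, -140, 7, 166), (467, -140, 10, 92), (469, -139, 9, 93), (471, -139, 9, 89), (473, -138, 9, 93), (475, -138, 9, 104), (479, -135, 1, 230), (481, -134, 2, 234)]
377 [(460, -137, 3, 234), (462, -135, 0, 234), (465, -135, 1, 234), (467, -134, 0, 230), (469, -134, 1, 234), (471, -133, 2, 234), (473, -133, 1, 234), (476, -132, 1, 234), (478, -132, 2, 234), (480, -131, 1, 234)]
foot [ 0.51382922 -0.24194632] 0.016124289126952795
hook [ 1.7064601e-01 -9.8533243e-01  4.7789191e+02 -1.6204134e+02] -80.174614
```

Call:
step_arm(commands=[[[0,0,-0.04],[0,0,0],0.9],[[0,0,-0.04],[0,0,0],0.9],[[0,0,-0.04],[0,0,0],0.9],[[0,0,-0.04],[0,0,0],0.6],[[0,0,-0.04],[0,0,0],0.55],[[0,0,-0.04],[0,0,0],0.5],[[0,0,-0.04],[0,0,-40],0.5],[[0,0,-0.04],[0,0,-90],0.5],[[0,0,-0.04],[0,0,-140],0.5],[[0,0,-0.04],[0,0,-140],0.5]])

```text
time_s: 6.9
tcp_pos: [0.4967, -0.2382, 0.4608]
eef_rot: [0.001, -0.117, 0.993, -0.002]
force: [0.5, -0.0, 0.1]
gripper_width: 0.0462
```

```bash
python3 -c "
from h import *
st();snap('wrist','w5')"
```

```text
t 6.9 tcp [ 0.4967 -0.2382  0.4608] xyaw -166.56 zdir [ 0.002 -0.004 -1.   ] j [ 1.4   0.48 -1.4   1.55  0.48  1.51  1.79] F [ 0.45 -0.04  0.13] w 0.0462
```

View pics/w5.png

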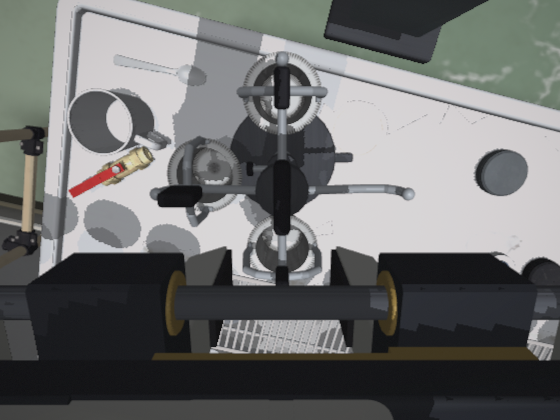

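```bash
python3 - <<'E'
from h import *
d=load('w5');W=cloud(d);c=d['color'].astype(float)
for n,(u0,u1,v0,v1) in dict(handle=(268,298,150,240),tabL=(155,205,180,210),tabT=(272,292,60,112)).items():
    w=W[v0:v1,u0:u1];cc=c[v0:v1,u0:u1]
    q=(cc.max(-1)<75)&(w[...,2]>.2); p=w[q]; zt=np.percentile(p[:,2],97); t=p[p[:,2]>zt-.006]
    r=cv2.minAreaRect((t[:,:2]*1000).astype(np.float32)); print(n,'ztop',zt.round(4),r)
w=W[175:210,315:415].reshape(-1,3);p=w[(w[:,2]>.19)&(w[:,2]<.29)]
l=cv2.fitLine((p[:,:2]*1000).astype(np.float32),cv2.DIST_HUBER,0,.01,.01).ravel();print('hook',l,np.degrees(np.arctan2(l[1],l[0])))
for u in range(320,414,8):
    w=W[178:206,u];p=w[(w[:,2]>.19)&(w[:,2]<.29)];
    if len(p):print(u,p.mean(0).round(4),p[:,2].max().round(4))
w=W[148:168,334:358];cc=c[148:168,334:358].max(-1);q=(cc<130)&(w[...,2]>.005)&(w[...,2]<.014)
p=w[q];print('ptr',len(p),cv2.minAreaRect((p[:,:2]*1000).astype(np.float32)))
E
```

```text
handle ztop 0.276 ((494.5903015136719, -239.472412109375), (58.27063751220703, 13.305168151855469), 13.068059921264648)
tabL ztop 0.2742 ((514.5247802734375, -321.5417785644531), (11.697896003723145, 29.182601928710938), 13.186595916748047)
tabT ztop 0.2743 ((412.77825927734375, -259.2760925292969), (29.440805435180664, 11.859299659729004), 13.746323585510254)
hook [ 2.3637401e-01 -9.7166216e-01  4.7729916e+02 -1.6712157e+02] -76.32737
320 [ 0.4866 -0.206   0.2347] 0.2371
328 [ 0.4852 -0.1988  0.2331] 0.2342
336 [ 0.4837 -0.1917  0.2323] 0.2341
344 [ 0.4817 -0.1847  0.2317] 0.234
352 [ 0.4798 -0.1774  0.2299] 0.2315
360 [ 0.4783 -0.1701  0.229 ] 0.2311
368 [ 0.4767 -0.1629  0.2285] 0.23
376 [ 0.475  -0.1559  0.2284] 0.2293
384 [ 0.4733 -0.1489  0.2289] 0.2306
392 [ 0.4718 -0.1432  0.2336] 0.2349
400 [ 0.4702 -0.1391  0.2425] 0.2445
408 [ 0.4697 -0.1356  0.2529] 0.2545
ptr 168 ((470.56494140625, -151.8828125), (22.459266662597656, 27.689998626708984), 17.420520782470703)
```

```bash
python3 -c "
from h import *
cmd([.492,.314,.42],165)"
```

```text
turn [-0.003, -0.001, 0.496] shift [-124.8, 538.3, 36.7] |ang| 28.4 |d| 554.0
```

Call:
step_arm(commands=[[[0,0,0.5],[-125,538,37],0.5],[[0,0,0.5],[-125,538,37],0.5],[[0,0,0.5],[-125,538,37],0.5],[[0,0,0.5],[-125,538,37],0.5],[[0,0,0.5],[-125,538,37],0.5],[[0,0,0.5],[-125,538,37],0.5],[[0,0,0.5],[-125,538,37],0.5],[[0,0,0.5],[-125,538,37],0.5],[[0,0,0.5],[-125,538,37],0.5],[[0,0,0.5],[-125,538,37],0.5]])

```text
time_s: 8.2
tcp_pos: [0.4885, 0.3194, 0.4178]
eef_rot: [-0.002, 0.127, 0.992, -0.001]
force: [-0.2, 0.2, 0.7]
gripper_width: 0.046
```

```bash
python3 -c "
from h import *
st();snap('wrist','w6');st()"
```

```text
t 8.2 tcp [0.4885 0.3194 0.4178] xyaw 165.41 zdir [-0.005 -0.002 -1.   ] j [ 0.21  0.49 -1.18  1.54  0.45  1.42  0.32] F [-0.25  0.17  0.73] w 0.046
t 8.25 tcp [0.4901 0.3164 0.4179] xyaw 165.17 zdir [-0.004 -0.004 -1.   ] j [ 0.22  0.49 -1.18  1.54  0.45  1.42  0.32] F [-0.18 -0.25 -0.1 ] w 0.046
```

View pics/w6.png

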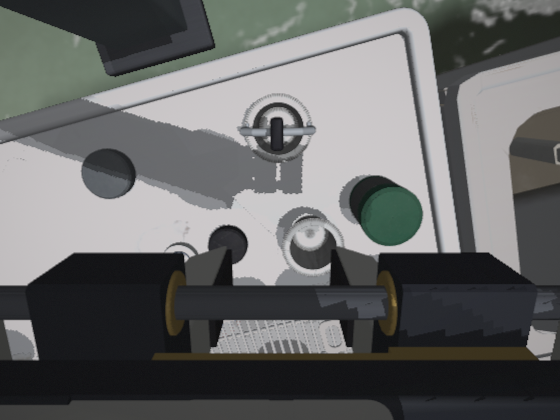

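```bash
python3 - <<'E'
from h import *
st();d=snap('wrist','w7');st()
W=cloud(d);c=d['color'].astype(float)
m=np.zeros(W.shape[:2],bool);m[85:175,225:330]=1
q=m&(c.max(-1)<75)&(W[...,2]>.13);p=W[q];zt=np.percentile(p[:,2],97);t=p[p[:,2]>zt-.006]
print('tab',zt,cv2.minAreaRect((t[:,:2]*1000).astype(np.float32)))
q=m&(W[...,2]>.09)&(W[...,2]<.145)&(c.max(-1)>75);p=W[q]
l=cv2.fitLine((p[:,:2]*1000).astype(np.float32),cv2.DIST_HUBER,0,.01,.01).ravel();print('hoop',l,np.degrees(np.arctan2(l[1],l[0])),p.min(0),p.max(0))
q=m&(abs(W[...,2]-.061)<.006);e=W[q][:,:2]*1000
print('rim',cv2.minEnclosingCircle(e.astype(np.float32)))
E
```

```text
t 8.25 tcp [0.4901 0.3164 0.4179] xyaw 165.17 zdir [-0.004 -0.004 -1.   ] j [ 0.22  0.49 -1.18  1.54  0.45  1.42  0.32] F [-0.18 -0.25 -0.1 ] w 0.046
t 8.3 tcp [0.4914 0.3142 0.4181] xyaw 164.95 zdir [-0.003 -0.005 -1.   ] j [ 0.22  0.49 -1.18  1.54  0.45  1.42  0.32] F [ 1.18 -1.14 -0.38] w 0.046
tab 0.17673575936516464 ((438.3172607421875, 327.4656677246094), (10.97385311126709, 28.490102767944336), 75.26056671142578)
hoop [2.3307899e-01 9.7245783e-01 4.3790384e+02 3.2819769e+02] 76.52158 [0.4253066  0.28858098 0.09201397] [0.44990965 0.36697567 0.13852198]
rim ((437.98626708984375, 327.5850830078125), 40.97471237182617)
```

```bash
python3 -c "
from h import *
cmd([.438,.3275,.27],166)"
```

```text
turn [-0.005, -0.002, -0.018] shift [54.7, -0.2, 148.2] |ang| 1.1 |d| 158.0
```

Call:
step_arm(commands=[[[-0.005,-0.002,-0.018],[55,0,50],0.5],[[-0.005,-0.002,-0.018],[55,0,100],0.5],[[-0.005,-0.002,-0.018],[55,0,148],0.5],[[-0.005,-0.002,-0.018],[55,0,148],0.5],[[-0.005,-0.002,-0.018],[55,0,148],0.5],[[-0.005,-0.002,-0.018],[55,0,148],0.5]])

```text
time_s: 9.05
tcp_pos: [0.4391, 0.3283, 0.2724]
eef_rot: [0.001, 0.123, 0.992, 0.001]
force: [0.0, 0.2, -0.7]
gripper_width: 0.046
```

```bash
python3 -c "
from h import *
st();snap('wrist','w8');cmd([.438,.3275,.209],166)"
```

```text
t 9.05 tcp [0.4391 0.3283 0.2724] xyaw 165.89 zdir [ 0.003  0.002 -1.   ] j [ 0.15  0.55 -1.12  1.82  0.55  1.12  0.17] F [ 0.01  0.2  -0.68] w 0.046
turn [0.002, 0.002, -0.001] shift [0.8, -1.2, 63.2] |ang| 0.2 |d| 63.0
```

View pics/w8.png

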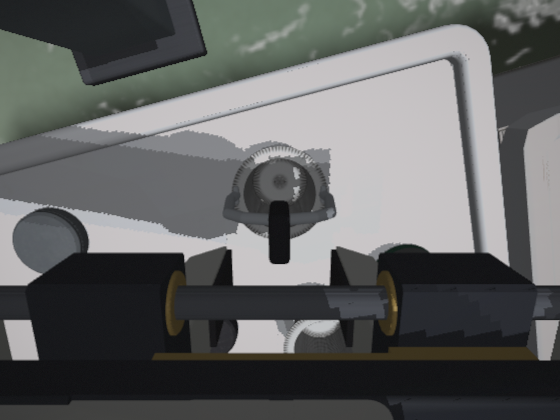

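Call:
step_arm(commands=[[[0,0,0],[1,-1,35],0.5],[[0,0,0],[1,-1,63],0.5],[[0,0,0],[1,-1,63],0.5],[[0,0,0],[1,-1,63],0.5],[[0,0,0],[1,-1,63],1],[[0,0,0],[1,-1,63],1],[[0,0,0],[1,-1,63],1],[[0,0,0],[1,-1,63],1]])

```text
time_s: 10.1
tcp_pos: [0.438, 0.3277, 0.2094]
eef_rot: [0.001, 0.123, 0.992, 0.001]
force: [-0.2, -0.9, 0.9]
gripper_width: 0.012
```

```bash
python3 -c "
from h import *
st();snap('wrist','w9')"
```

```text
t 10.1 tcp [0.438  0.3277 0.2094] xyaw 165.91 zdir [ 0.003  0.001 -1.   ] j [ 0.1   0.62 -1.04  1.87  0.63  1.02  0.11] F [-0.21 -0.9   0.87] w 0.012
```

View pics/w9.png

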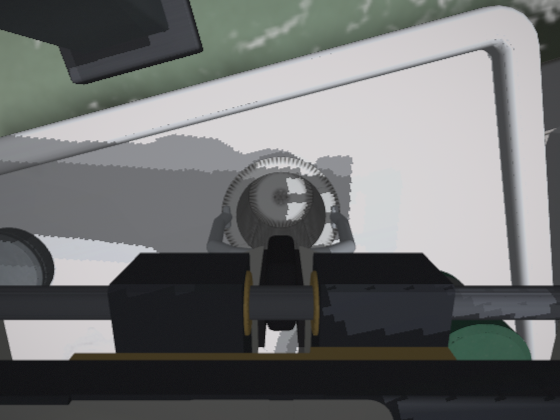

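```bash
python3 -c "
from h import *
cmd([.438,.3277,.35],165.9);cmd([.448,-.0445,.35],103.5)"
```

```text
turn [0.002, 0.003, 0.0] shift [-0.4, 0.4, -140.7] |ang| 0.2 |d| 141.0
turn [0.003, 0.001, 1.089] shift [-100.7, -358.2, -141.1] |ang| 62.4 |d| 398.0
```

Call:
step_arm(commands=[[[0,0,0],[0,0,-15],1],[[0,0,0],[0,0,-45],1],[[0,0,0],[0,0,-80],1],[[0,0,0],[0,0,-115],1],[[0,0,0],[0,0,-141],1],[[0,0,0],[0,0,-141],1]])

```text
time_s: 10.9
tcp_pos: [0.4379, 0.3284, 0.3526]
eef_rot: [0.003, 0.123, 0.992, 0.002]
force: [0.2, -0.5, -2.2]
gripper_width: 0.0118
```

```bash
python3 -c "
from h import *
st();cmd([.448,-.0445,.35],103.5)"
```

```text
t 10.9 tcp [0.4379 0.3284 0.3526] xyaw 165.91 zdir [ 0.006  0.003 -1.   ] j [ 0.21  0.46 -1.19  1.73  0.45  1.25  0.24] F [ 0.16 -0.51 -2.22] w 0.0118
turn [0.007, 0.002, 1.089] shift [-100.5, -359.3, 1.4] |ang| 62.4 |d| 373.0
```

Call:
step_arm(commands=[[[0,0,0.1],[-8,-30,0],1],[[0,0,0.24],[-22,-78,0],1],[[0,0,0.39],[-36,-128,0],1],[[0,0,0.54],[-50,-178,0],1],[[0,0,0.69],[-64,-228,0],1],[[0,0,0.84],[-78,-278,0],1],[[0.006,0,0.97],[-90,-320,0],1],[[0.006,0,1.06],[-98,-350,0],1],[[0.006,0,1.09],[-100,-359,0],1],[[0.006,0,1.09],[-100,-359,0],1]])

```text
time_s: 12.15
tcp_pos: [0.4474, -0.0434, 0.351]
eef_rot: [0.001, 0.619, 0.785, 0.001]
force: [0.0, 0.2, -2.7]
gripper_width: 0.0118
```

```bash
python3 -c "
from h import *
st();d=snap('wrist','w10');st();snap('scene','s10');snap('top','t10')
cmd([.448,-.0445,.345],103.5);cmd([.4748,-.1564,.345],103.5)"
```

```text
t 12.15 tcp [ 0.4474 -0.0434  0.351 ] xyaw 103.52 zdir [ 0.002  0.001 -1.   ] j [ 1.    0.12 -1.02  1.94  0.11  1.13  0.17] F [ 0.03  0.17 -2.72] w 0.0118
t 12.2 tcp [ 0.4475 -0.0426  0.3512] xyaw 103.62 zdir [ 0.002  0.001 -1.   ] j [ 1.    0.12 -1.02  1.94  0.11  1.13  0.17] F [-0.05 -0.08 -1.73] w 0.0118
turn [0.002, 0.0, 0.003] shift [-2.3, -0.2, 6.3] |ang| 0.2 |d| 7.0
turn [0.002, 0.0, 0.003] shift [-117.4, -0.6, 6.4] |ang| 0.2 |d| 118.0
```

View pics/w10.png

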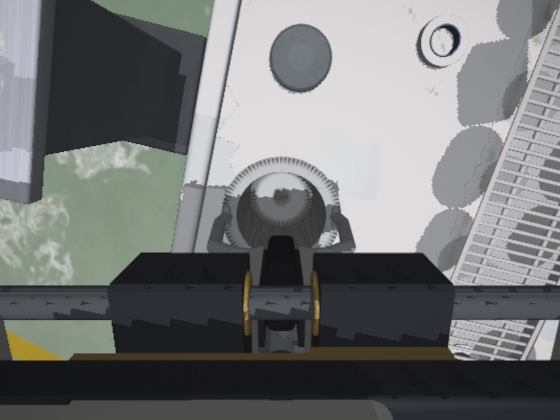

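View pics/s10.png

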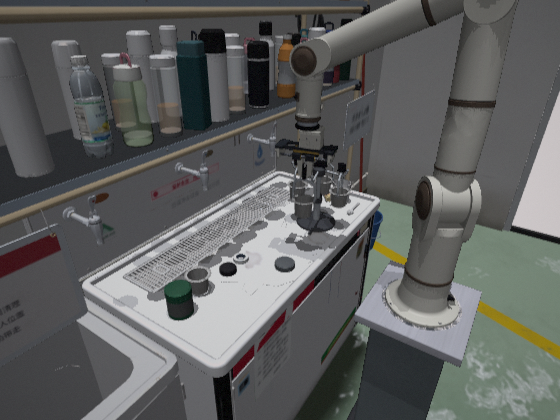

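Call:
step_arm(commands=[[[0,0,0],[-15,0,4],1],[[0,0,0],[-35,0,5],1],[[0,0,0],[-55,0,5],1],[[0,0,0],[-75,0,5],1],[[0,0,0],[-92,0,5],1],[[0,0,0],[-107,-1,5],1],[[0,0,0],[-117,-1,5],1],[[0,0,0],[-117,-1,5],1],[[0,0,0],[-117,-1,5],1]])

```text
time_s: 13.42
tcp_pos: [0.4743, -0.1554, 0.3464]
eef_rot: [0.001, 0.617, 0.787, 0.001]
force: [0.2, 0.6, -1.7]
gripper_width: 0.0116
```

```bash
python3 - <<'E'
from h import *
st();d=snap('scene','s11');snap('wrist','w11')
cmd([.4748,-.1564,.306],103.5)
c=d['color'][:,:,::-1]
cv2.imwrite('pics/s11c.png',cv2.resize(c[130:250,260:380],None,fx=5,fy=5,interpolation=cv2.INTER_CUBIC))
E
```

```text
t 13.425 tcp [ 0.4743 -0.1554  0.3464] xyaw 103.74 zdir [ 0.002  0.    -1.   ] j [ 1.08  0.25 -0.94  1.85  0.22  1.15  0.31] F [ 0.25  0.61 -1.67] w 0.0116
turn [0.002, 0.001, 0.004] shift [-1.1, 0.2, 40.5] |ang| 0.3 |d| 41.0
```

View pics/s11c.png

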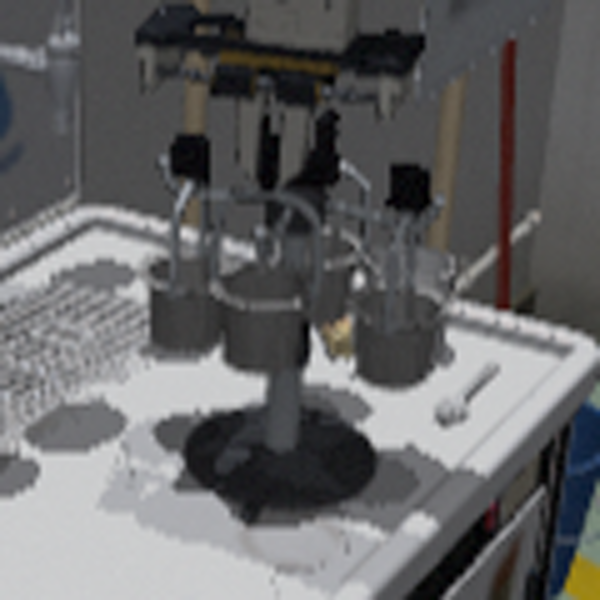

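View pics/w11.png

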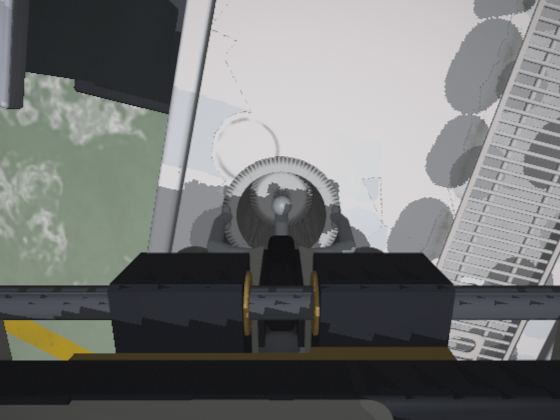

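Call:
step_arm(commands=[[[0,0,0],[0,0,8],1],[[0,0,0],[0,0,16],1],[[0,0,0],[0,0,24],1],[[0,0,0],[0,0,30],1],[[0,0,0],[0,0,33],1],[[0,0,0],[0,0,34],1],[[0,0,0],[0,0,35],1]])

```text
time_s: 14.4
tcp_pos: [0.4746, -0.1554, 0.3116]
eef_rot: [0.001, 0.617, 0.787, 0.001]
force: [0.0, 0.3, -1.7]
gripper_width: 0.0118
```

```bash
python3 -c "
from h import *
st()"
```

```text
t 14.4 tcp [ 0.4746 -0.1554  0.3116] xyaw 103.75 zdir [ 0.003 -0.    -1.   ] j [ 1.05  0.29 -0.92  1.89  0.26  1.08  0.27] F [ 0.01  0.35 -1.7 ] w 0.0118
```

Call:
step_arm(commands=[[[0,0,0],[0,0,1],1],[[0,0,0],[0,0,2],1],[[0,0,0],[0,0,3],1]])

```text
time_s: 14.78
tcp_pos: [0.4747, -0.1555, 0.3087]
eef_rot: [0.001, 0.617, 0.787, 0.001]
force: [-0.0, -1.4, -1.6]
gripper_width: 0.0117
```

Call:
step_arm(commands=[[[0,0,0],[0,0,1],1],[[0,0,0],[0,0,1],1]])

```text
time_s: 15.02
tcp_pos: [0.4747, -0.1557, 0.3077]
eef_rot: [0.002, 0.617, 0.787, 0.001]
force: [-0.3, -0.7, -3.0]
gripper_width: 0.0121
```

Call:
step_arm(commands=[[[0,0,0],[0,0,1],1],[[0,0,0],[0,0,1],1]])

```text
time_s: 15.28
tcp_pos: [0.4749, -0.1558, 0.3068]
eef_rot: [0.002, 0.618, 0.787, 0.001]
force: [-0.2, -0.5, -1.1]
gripper_width: 0.0117
```

Call:
step_arm(commands=[[[0,0,0],[0,0,1],1],[[0,0,0],[0,0,1],1]])

```text
time_s: 15.52
tcp_pos: [0.4754, -0.1556, 0.3065]
eef_rot: [0.002, 0.617, 0.787, 0.001]
force: [-1.3, -0.4, 4.5]
gripper_width: 0.0118
```

Call:
step_arm(commands=[[[0,0,0],[0,0,0.7],1],[[0,0,0],[0,0,0.7],1]])

```text
time_s: 15.78
tcp_pos: [0.4759, -0.1555, 0.3065]
eef_rot: [0.003, 0.617, 0.787, 0.001]
force: [-0.8, -0.4, 5.0]
gripper_width: 0.012
```

Call:
step_arm(commands=[[[0,0,0],[0,0,0.2],1],[[0,0,0],[0,0,0.2],1],[[0,0,0],[0,0,0.2],1]])

```text
time_s: 16.15
tcp_pos: [0.4761, -0.1554, 0.3065]
eef_rot: [0.003, 0.617, 0.787, 0.001]
force: [-1.7, 0.4, 5.2]
gripper_width: 0.0118
```

```bash
python3 - <<'E'
from h import *
st();d=snap('scene','s12')
c=d['color'][:,:,::-1]
cv2.imwrite('pics/s12c.png',cv2.resize(c[130:250,260:380],None,fx=5,fy=5,interpolation=cv2.INTER_CUBIC))
E
```

```text
t 16.15 tcp [ 0.4761 -0.1554  0.3065] xyaw 103.75 zdir [ 0.006 -0.002 -1.   ] j [ 1.04  0.3  -0.92  1.9   0.27  1.07  0.26] F [-1.65  0.41  5.23] w 0.0118
```

View pics/s12c.png

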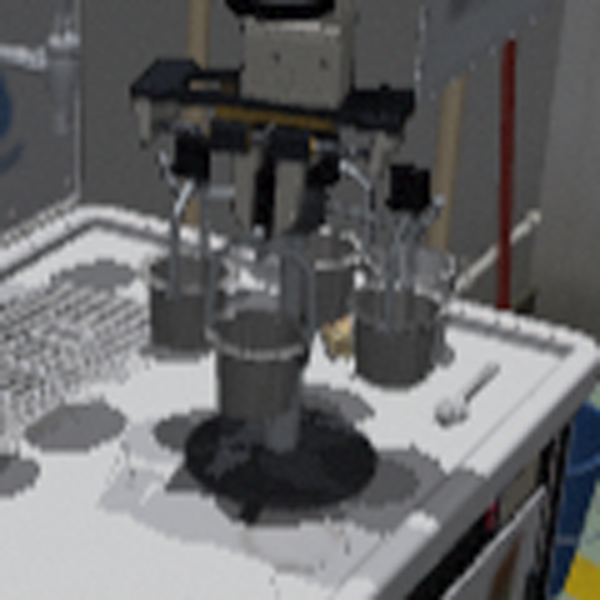

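Call:
step_arm(commands=[[[0,0,0],[0,0,-0.3],1],[[0,0,0],[0,0,-0.3],0.82],[[0,0,0],[0,0,-0.3],0.76],[[0,0,0],[0,0,-0.3],0.7],[[0,0,0],[0,0,-0.3],0.6],[[0,0,0],[0,0,-0.3],0.5],[[0,0,0],[0,0,-0.3],0.5]])

```text
time_s: 17.08
tcp_pos: [0.476, -0.1555, 0.3068]
eef_rot: [0.003, 0.617, 0.787, 0.001]
force: [-0.3, 0.5, -0.3]
gripper_width: 0.0455
```

Call:
step_arm(commands=[[[0,0,0],[0,0,-10],0.5],[[0,0,0],[0,0,-30],0.5],[[0,0,0],[0,0,-60],0.5],[[0,0,0],[0,0,-100],0.5],[[0,0,0],[0,0,-120],0.5],[[0,0,0],[-50,0,-120],0.5],[[0,0,0],[-60,0,-120],0.5],[[0,0,0],[-60,0,-120],0.5]])

```text
time_s: 18.08
tcp_pos: [0.4895, -0.2139, 0.4269]
eef_rot: [0.002, 0.618, 0.786, 0.002]
force: [-1.2, 1.0, -0.6]
gripper_width: 0.046
```

```bash
python3 - <<'E'
from h import *
st();d=snap('scene','s13')
c=d['color'][:,:,::-1]
cv2.imwrite('pics/s13c.png',cv2.resize(c[130:250,260:380],None,fx=5,fy=5,interpolation=cv2.INTER_CUBIC))
snap('wrist','w13')
E
```

```text
t 18.075 tcp [ 0.4895 -0.2139  0.4269] xyaw 103.67 zdir [ 0.006 -0.    -1.   ] j [ 1.13  0.25 -0.92  1.65  0.2   1.33  0.42] F [-1.21  1.01 -0.56] w 0.046
```

View pics/s13c.png

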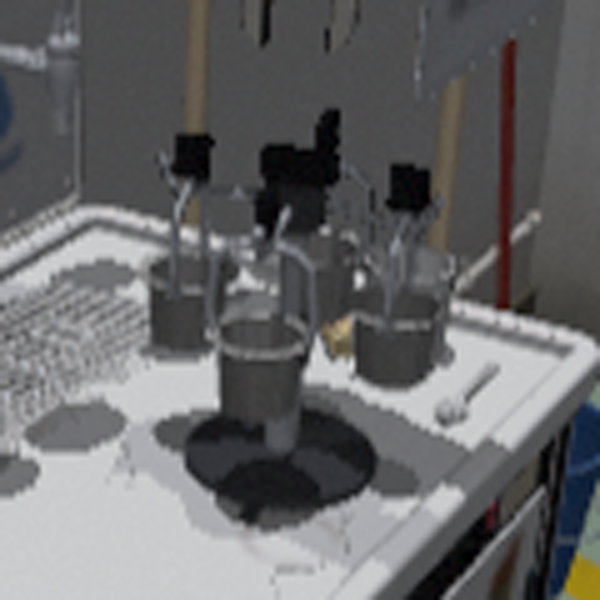

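View pics/w13.png

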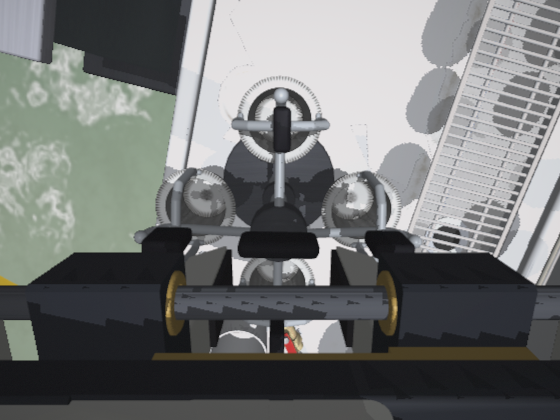

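Call:
step_arm(commands=[[[0,0,0],[0,0,0],0.5],[[0,0,0],[0,0,0],0.5],[[0,0,0],[0,0,0],0.5],[[0,0,0],[0,0,0],0.5],[[0,0,0],[0,0,0],0.5],[[0,0,0],[0,0,0],0.5],[[0,0,0],[0,0,0],0.5],[[0,0,0],[0,0,0],0.5]])

```text
time_s: 19.18
tcp_pos: [0.4896, -0.2121, 0.427]
eef_rot: [0.003, 0.617, 0.787, 0.002]
force: [0.4, 0.2, -0.3]
gripper_width: 0.0462
```

```bash
python3 - <<'E'
from h import *
for f in ('w14','w15','w13'):
    d=snap('wrist',f) if f!='w13' else load(f)
    W=cloud(d);c=d['color'].astype(float)
    w=W[100:158,270:294];p=w[(c[100:158,270:294].max(-1)<75)&(w[...,2]>.2)];t=p[p[:,2]>np.percentile(p[:,2],97)-.006]
    r=cv2.minAreaRect((t[:,:2]*1000).astype(np.float32));a=np.array(r[0])/1000-[.4946,-.239]
    m=np.zeros(W.shape[:2],bool);m[70:170,225:335]=1;m&=abs(W[...,2]-.158)<.007
    k=cv2.minEnclosingCircle((W[m][:,:2]*1000).astype(np.float32))
    print(f,r,'r',np.hypot(*a),'dir',np.degrees(np.arctan2(a[1],a[0])),'rim',k,'ztop',np.percentile(p[:,2],97))
st()
E
```

```text
w14 ((477.3266296386719, -155.18849182128906), (11.692595481872559, 29.51324462890625), 12.068058013916016) r 0.08557299940302276 dir 101.64547764739854 rim ((475.4174499511719, -153.09300231933594), 41.14141082763672) ztop 0.27425227308134775
w15 ((477.3637390136719, -155.24746704101562), (11.73439884185791, 29.649158477783203), 11.963822364807129) r 0.08550775093425494 dir 101.62910056320668 rim ((475.351806640625, -153.16888427734375), 41.0291862487793) ztop 0.2741917218022449
w13 ((477.6136779785156, -155.0072021484375), (11.453370094299316, 29.424991607666016), 13.37845516204834) r 0.08569320408731959 dir 101.4330354810613 rim ((475.3310852050781, -153.20944213867188), 40.95569610595703) ztop 0.2741302762645122
t 19.275 tcp [ 0.4896 -0.2121  0.427 ] xyaw 103.84 zdir [ 0.006 -0.001 -1.   ] j [ 1.13  0.25 -0.92  1.66  0.2   1.33  0.42] F [ 0.53 -0.67  0.16] w 0.0459
```

Hanging 86 mm out at 101.6° (pointer ≈ 103°), tilt about 2 mm over 110 mm, and still.

```bash
python3 -c "
from h import *
print(bot.sign_off())"
```

```text
the job is handed in; nothing more can be done
None
```

I turned the free hook over the pointer, hung the tea strainer on it, let go and handed the job in at about 19 s. The hand-in returned no verdict.

- **Rack:** I gripped the wing handle and turned the head about 117° anticlockwise. The free hook then measured 103.5°, and the pointer about 103.5°.
- **Hanging:** I gripped the strainer by its tab, passed the hoop over the ball end and lowered it in 1 mm steps. The tool's vertical force went from about −2 N to +5 N, so the hook took the weight with light pressure while I still held it. I held it there for about half a second, then opened the fingers and backed straight up.
- **Last checks:**
  - The strainer hangs 85.6 mm from the mast axis, in direction 101.6°. That is about 2° off the pointer and roughly 3 mm sideways.
  - It is upright within about 0.03 rad.
  - Two pictures 0.05 s apart agreed to about 0.1 mm, so it is still.
  - The gripper is 12 cm above and touches nothing.
- **Bystanders:** I did not measure their positions afterwards. The arm was never low near them.
- **Disagreements:** The top and wrist cameras differed by about 4–5 mm on the mast axis. I used the wrist values, which the handle grip confirmed. The pointer's direction came out between 101° and 104°, well inside the 0.2 rad allowed. A circle fit of the foot's edge failed, so I did not use it.

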